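Third hand at the screwing jig

TASK

Pick up the wooden push block (a flat sole with an upright handle slab on top) and lay it flat in the channel of the plywood jig, heel (the sole end that the handle stands nearer to) towards the sprung metal stop. Push it squarely against the stop until the stop's pointer stands between the two marks on the scale bar, never driving the stop all the way back to its end, and keep that push steady for at least three seconds so that I can put the screws in. Finish while still holding it pressed there, do not let go, and leave everything else on the bench where it is.

Things in the scene. Friction and masses are not known exactly. Their poses are not given: they have to be found in the camera images.
- push_block: Loose push block of pale wood, 0.2 to 0.4 kg. Sole 140 x 60 x 25 mm (x, y, z); on it an upright handle slab 80 x 26 mm, 50 mm tall (75 mm in all), long side along x, from x = -30 to +50 mm: 20 mm short of the heel (+x end), 40 mm short of the nose. Origin: centre of the underside, z up. Starts flat on the bench, left or right of the middle. Grip the slab across its 26 mm.
- heel (a point): Centre of the push block's heel end face: 70 mm along +x from the block's origin and 12.5 mm above its underside.
- jig: Fixed wooden jig, placed and turned differently each time. Plywood board 15 mm thick, 160 mm wide (y), x = -130 to +170 mm. Origin: bench level, on the channel's middle line; z up, +x towards the stop. The far end has a wooden fence across it, 60 mm above the bench, near face at x = +122 mm; the sprung stop stands in front of it.
- channel (a point): Point on the channel's floor, straight above the jig's origin, 15 mm above the bench; axes as the jig's. The channel is open-topped, 70 mm wide between two rails 15 mm tall and 15 mm thick that run from x = -130 to +40 mm of the jig.
- stop_pad (a joint): Travel in m of the sprung stop, an aluminium plate 66 mm wide, 12 mm thick, top 51 mm above the bench, sliding along the jig's +x towards the fence. 0: fully out, as it starts. 0.028: its end, where it must never be driven. Pushes back with 2 N plus 0.5 N per mm of travel, and slides the block back if that is let go. At the near mark 0.008 (6 N), at the far mark 0.020 (12 N).
- pad_face (a point): Centre of the stop's face, which the heel goes against; moves with the stop. Fully out it is at x = +80 mm, y = 0 of the jig, 27.5 mm above the bench, level with the heel's centre when the block lies in the channel.
- pointer (a point): Tip of the thin steel pointer on the stop's top edge, moving with the stop; it reaches out to the jig's +y side over a white scale bar whose top is 48 mm above the bench.
- mark_near (a point): Middle of the near one of the two dark raised marks (2 mm wide, 12 mm apart, across x) on the scale bar: the pointer is over it at 8 mm of travel.
- mark_far (a point): Middle of the far mark on the scale bar: the pointer is over it at 20 mm of travel.
- screwdriver: Bystander: screwdriver with a dark wooden handle, 200 mm, lying on the bench between the jig and the block. Origin: underside.
- screw_tin: Bystander: small round steel tin of screws, 42 mm across and 22 mm tall, standing on the jig's baseboard on the -y side of the stop. Origin: centre of its underside.
- mallet: Bystander: wooden carver's mallet with a round head 76 mm across, lying at the left. Origin: under its head.
- glue: Bystander: white glue bottle, 60 mm across, 170 mm tall, at the right. Origin: centre of its underside.
- offcut: Bystander: plain offcut of pale wood without a handle, 120 x 55 x 30 mm, at the far side. Origin: centre of its underside.
- toy_dinosaur: Bystander: orange toy dinosaur, 105 mm tall, at the near right. Origin: under its feet.
There are look-alikes about, which are no part of the job. What is shaped like the push_block but black is not meant.

How it is judged:
On the way, in this order (a step that is already met when the one before it is completed fails the run):
1. the push block is lifted off the bench (height (world z) of push_block above 0.022 m and contact force between the fingers and push_block above 1 N), for 0.1 s.
2. the block's heel is pressed squarely against the sprung stop with the pointer between the marks for three seconds (value of joint stop_pad between 0.007 and 0.021 m and contact force between push_block and stop_pad between 4 and 14 N and contact force between the fingers and push_block above 2 N and distance between heel and pad_face below 0.012 m and angle between the x axis of push_block and the x axis of jig, either way round below 0.1 rad and angle between push_block's own z axis and vertical below 0.07 rad and linear speed of push_block below 0.02 m/s), for 3 s.
At the end, for the whole second after the job is handed in: Block flat in the channel (tilt under 0.07 rad, in line with the jig within 0.1 rad), mid-heel within 12 mm of the middle of the stop's face, held by the fingers, at rest; the block itself holds the stop back 7 to 21 mm (marks at 8 and 20) with 4 to 14 N (all of step 2); the arm keeps its last pose, push and grip.
It fails at once if the stop is driven back to its end (value of joint stop_pad above 0.0265 m).
It fails at once if one of the other things is disturbed (moved over 30 mm) (distance of any of screwdriver, screw_tin, mallet, glue, offcut, toy_dinosaur from where it was at the start of the episode above 0.03 m).
It also fails if it takes over 58 s, if anything falls off the work surface, if the arm or the gripper's body presses on something with over 40 N, if the wrist force passes 120 N, or if a joint passes its speed limit or range.

ROBOT

A 6-joint arm with a two-finger parallel gripper is mounted at the origin on the work surface. World frame = base frame: x ahead of the robot, y to its left, z up, the work surface at z = 0. Lengths are in m, angles in rad, forces in N, time in s.
With the tool pointing down it reaches from about 0.3 to 0.95 m from the base axis. Payload 3.1 kg.
Tool frame: the origin (TCP) lies on the centre line of the jaws, within the pads' length; the fingertips stand 19 mm ahead of it and the grasp point (between the pads) is the TCP (bot.tip_reach is the z of the fingertips in the tool frame, in m); z points along the fingers, y is the line along which they close (so a half turn about z gives the same grasp; the last joint's range is limited). The gripper opens to 85 mm and grips with 20 to 120 N. Pads are 22 mm wide; open, the fingers measure 114 mm over their backs; the gripper's body (76 mm by 85 mm) begins 54 mm behind the grasp point. The pads swing forward as they close: fully open they stand 13 mm farther back than shut.
Start: joints at [-1.321, 0.308, 1.634, -0, 1.2, -0.07], TCP at [0.196, -0.593, 0.25] pointing down, gripper open.
Joint ranges: [-3.06, 3.06], [-0.79, 1.96], [0.05, 2.63], [-1.19, 4.34], [0.05, 2.64], [-2.94, 2.94]. Speed limits (rad/s): [2.79, 2.79, 3.14, 3.14, 3.14, 3.14].

INTERFACE

Orientations are given as a unit quaternion [x, y, z, w].
In Python, from rig import get_obs, imaging, ticket, bot gives the robot as it stands.
- The arm moves only by the tool send_rows, never from a script. Its arguments are lists of equal length, an entry for each row: "grip": the opening, from 0 (shut) to 1 (fully open); "offset": the shift along the tool's x, y, z in mm, a list of three; "delta_rot": the turn, a rotation vector about the tool's x, y, z in degrees, a list of three. In form: {"grip": [grip, ...], "offset": [[tx, ty, tz], ...], "delta_rot": [[ax, ay, az], ...]}. A call has 1 to 20 rows; each row shifts and turns the commanded pose from where the row before left it, along the tool's axes as they then stand; what a row does not reach is not made up. A row lasts 1/10 s, in which the tool goes at most 50 mm and 8.59 degrees, less where a joint would pass 70% of its speed; a pose out of reach is approached as far as the arm can. A call is refused whole if a number of a shift passes 50 or a number of a turn 8.59, either way. A call with a gripper value outside its range is refused whole. The fingers move at their own pace and stop on an object; the grip force is fixed at half the most. Time passes only in rows, so rows that do not move let the fingers close. It gives the time, the measured TCP pose, the force, the opening and the grip force at its end, in the units of the state.
- get_obs(): the state, without advancing time (a new reading comes with each control period).
- imaging.grab_frame(name): name is "scene" or "top" or "wrist"; returns a dict with "pixels" (480x640x3 uint8, blue, green, red), "z_map" (480x640 float32, m along the optical axis (not along the pixel's ray), 0 where there is no reading), "vfov" (degrees; the focal length in pixels is half the picture's height over the tangent of half this angle, whatever the lens; pixels are square), "cx", "cy" (the principal point, pixels), "view" (4x4, takes a point from world to camera coordinates). Camera axes: x right, y down, z forward; pixel columns grow to the right and rows downward; lengths in m; the calibration is good to about 2 mm. A picture is of the moment at which its call begins.
- ticket.hand_in(): hands the job in; it is judged then, once.
Trained networks look in the newest picture that a camera, given by its name, has taken for a name from the list of things; names that differ only in an ending like _2 or _b are one class to them, and where a whole thing is asked for, a point or a joint stands for the part that bears it (a point fixed in the world has none). Each returns a list of dicts, best first, with "confidence" (0 to 1); they miss things now and then, are a little off and sometimes report something else, mostly with a low value. They report only what shows in the picture. A call takes as long as a camera call. They do not tell look-alikes from the thing itself.
- imaging.outline_of(camera, thing): "pixels" (480x640 bool, what is visible of it) and "location" ([column, row] as shares, 0 to 1, of the picture: columns of its width, rows of its height, amid what is visible of it).
- imaging.spot_point(camera, thing): "location" ([column, row] as shares, 0 to 1, of the picture: columns of its width, rows of its height: a listed point, or the origin of a listed thing).
The state is a dict: "time": time; "qpos": joint angles; "dq": joint speeds; "joint_efforts": joint torques, N m; "ee_pos": TCP position; "ee_rot": TCP orientation; "force": force on the tool from outside, world axes, zero at the start; "ft_torque": the same for the moment, N m; "gripper_width": finger opening in m; "grasp_force": force on a finger pad.
Only numpy, scipy, OpenCV 4.12 (cv2) and the standard library are available. Lean on these libraries where they do the work, as an engineer would, in place of code of your own. Each camera call takes 0.05 s, during which the arm holds its last target. There are 200 camera calls.

## Working session

There is one attempt and no reset: what is moved stays moved. The work goes in short steps, Python scripts to look and compute and a tool call to move; the robot and the scene stay as the last step left them, time stands still between calls to the robot, and variables do not carry over. Pictures are saved under pics/ and viewed, at most 10 in all, crops included, and the job is handed in when it is done.

Besides the shell and the picture viewer there is one more tool, called after "Call:" in YAML: its name, and indented under it one key for each argument. send_rows: Moves the arm, as the interface text tells. Its arguments: {"type":"object","properties":{"grip":{"type":"array","items":{"type":"number"}},"offset":{"type":"array","items":{"type":"array","items":{"type":"number"}}},"delta_rot":{"type":"array","items":{"type":"array","items":{"type":"number"}}}},"required":["grip","offset","delta_rot"]}

```bash
mkdir -p pics; ls; cat > h.py <<'E'
import numpy as np, cv2
from rig import get_obs, imaging, ticket, bot
from scipy.spatial.transform import Rotation as R
def world(f, mask):
    v,u=np.nonzero(mask & (f["z_map"]>0)); z=f["z_map"][v,u]
    fl=240/np.tan(np.radians(f["vfov"])/2)
    p=np.c_[(u-f["cx"])/fl*z,(v-f["cy"])/fl*z,z,np.ones(len(z))]
    return (p@np.linalg.inv(f["view"]).T)[:,:3]
def proj(f,P):
    c=(np.c_[np.atleast_2d(P),np.ones(len(np.atleast_2d(P)))]@f["view"].T)[:,:3]
    fl=240/np.tan(np.radians(f["vfov"])/2)
    return np.c_[c[:,0]/c[:,2]*fl+f["cx"],c[:,1]/c[:,2]*fl+f["cy"]]
E
python3 - <<'E'
from h import *
s=get_obs(); print(s["time"],s["ee_pos"],s["ee_rot"],s["gripper_width"])
fs={}
for c in("scene","top"):
    f=imaging.grab_frame(c); fs[c]=f; cv2.imwrite(f"pics/{c}0.png",f["pixels"])
    np.save(f"{c}0.npy",f,allow_pickle=True)
for n in ["push_block","jig","screwdriver","screw_tin","mallet","glue","offcut","toy_dinosaur"]:
    for d in imaging.outline_of("top",n)[:3]:
        P=world(fs["top"],d["pixels"]); 
        if len(P)>20:
            print(n,round(d["confidence"],2),len(P),np.median(P,0).round(3),P.min(0).round(3),P.max(0).round(3),fs["top"]["pixels"][d["pixels"]].mean(0).round())
for n in ["heel","channel","pad_face","pointer","mark_near","mark_far","push_block","jig"]:
    for d in imaging.spot_point("top",n)[:2]:
        u,v=int(d["location"][0]*640),int(d["location"][1]*480); m=np.zeros((480,640),bool); m[v,u]=1
        print(n,round(d["confidence"],2),u,v,world(fs["top"],m).round(3))
E
```

```text
pics
0.0 [ 0.19626259 -0.59256194  0.24904172] [ 9.87238989e-01  1.59241492e-01 -1.12164359e-04 -1.14576577e-03] 0.0854196900029036
push_block 0.91 1227 [ 0.513 -0.271  0.026] [ 0.45  -0.344 -0.002] [ 0.585 -0.21   0.08 ] [ 93. 134. 170.]
push_block 0.72 1164 [ 0.691 -0.309  0.026] [ 0.627 -0.381 -0.002] [ 0.773 -0.257  0.08 ] [18. 19. 21.]
push_block 0.58 1506 [ 0.201 -0.375  0.027] [ 0.12  -0.436 -0.004] [ 0.272 -0.346  0.081] [18. 20. 23.]
jig 0.95 6685 [0.515 0.285 0.017] [ 0.358  0.164 -0.003] [0.69  0.416 0.067] [106. 150. 170.]
screwdriver 0.61 383 [0.467 0.013 0.023] [ 0.417 -0.    -0.002] [0.572 0.03  0.033] [38. 54. 83.]
screw_tin 0.72 219 [0.589 0.248 0.029] [0.568 0.226 0.012] [0.61  0.273 0.042] [ 90. 137. 160.]
mallet 0.85 2206 [0.454 0.537 0.055] [ 0.393  0.475 -0.004] [0.662 0.619 0.083] [ 59.  90. 129.]
glue 0.78 878 [ 0.459 -0.505  0.109] [ 0.431 -0.557 -0.002] [ 0.502 -0.489  0.175] [113. 127. 135.]
offcut 0.66 965 [ 0.781 -0.089  0.029] [ 0.754 -0.148  0.   ] [ 0.814 -0.031  0.036] [ 92. 132. 171.]
toy_dinosaur 0.96 461 [ 0.35  -0.458  0.065] [ 0.321 -0.523 -0.003] [ 0.41  -0.442  0.108] [ 46.  83. 149.]
toy_dinosaur 0.54 6524 [0.515 0.285 0.017] [ 0.358  0.164 -0.004] [0.69  0.409 0.067] [107. 150. 171.]
heel 0.98 442 218 [[ 0.571 -0.321  0.026]]
heel 0.79 450 147 [[ 0.776 -0.352 -0.   ]]
channel 0.71 217 240 [[0.499 0.276 0.017]]
channel 0.55 140 259 [[0.445 0.482 0.004]]
pad_face 0.8 203 210 [[0.575 0.312 0.039]]
mark_near 0.96 178 210 [[0.572 0.374 0.051]]
mark_near 0.42 357 137 [[ 0.787 -0.091  0.032]]
mark_far 0.85 179 203 [[0.591 0.374 0.045]]
push_block 0.79 425 238 [[ 0.51  -0.264  0.077]]
push_block 0.68 438 174 [[ 0.677 -0.298  0.077]]
jig 0.86 216 238 [[0.504 0.279 0.017]]
```

View pics/top0.png

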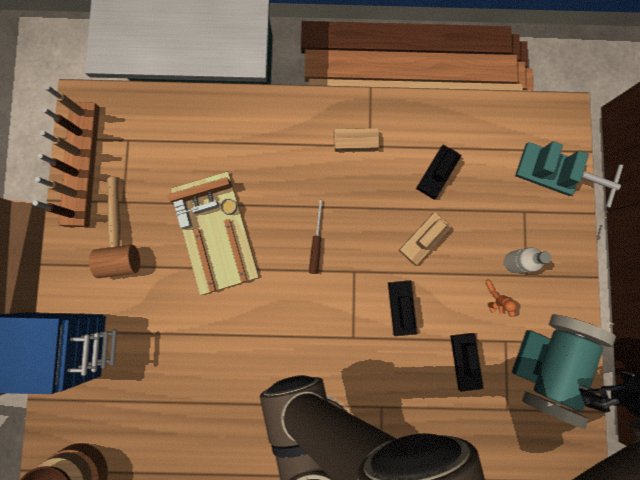

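View pics/scene0.png

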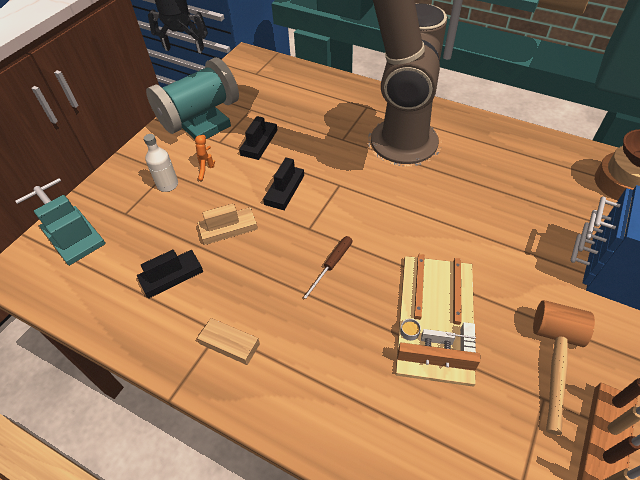

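The top view shows the pale block at about (425,238), with the slab offset towards the upper right. The jig is at (215,235), its stop and scale are near the top at (205,207), and the tin is at (229,207). The black look-alikes lie around the block. Next I fit poses for the block and the jig.

```bash
python3 - <<'E'
from h import *
def rect(P):
    (c,s,a)=cv2.minAreaRect((P[:,:2]*1000).astype(np.float32)); return np.round(c,1),np.round(s,1),round(a,1)
for cam in("top","scene"):
    f=imaging.grab_frame(cam)
    for d in imaging.outline_of(cam,"push_block")[:4]:
        if f["pixels"][d["pixels"]].mean()<60: continue
        P=world(f,d["pixels"]); z=P[:,2]
        print(cam,"slab",rect(P[(z>.068)]),(z>.068).sum(),"all top",rect(P[z>.018]), "soletop med",P[(z>.018)&(z<.032)].mean(0))
    for d in imaging.outline_of(cam,"jig")[:1]:
        P=world(f,d["pixels"]); z=P[:,2]
        for lo,hi,n in((.054,.066,"fence"),(.024,.036,"rails"),(.010,.02,"board"),(.01,.07,"all")):
            Q=P[(z>lo)&(z<hi)]; print(cam,n,len(Q),rect(Q),Q.mean(0).round(4))
    for n in ["heel","push_block","channel","pad_face","pointer","mark_near","mark_far","jig"]:
        for d in imaging.spot_point(cam,n)[:1]:
            # intersect ray with known height
            h=dict(heel=.0125,push_block=0,channel=.015,pad_face=.0275,pointer=.05,mark_near=.049,mark_far=.049,jig=0)[n]
            fl=240/np.tan(np.radians(f["vfov"])/2); u,v=d["location"][0]*640,d["location"][1]*480
            T=np.linalg.inv(f["view"]); r=T[:3,:3]@[(u-f["cx"])/fl,(v-f["cy"])/fl,1]; o=T[:3,3]
            print(cam,n,round(d["confidence"],2),(o+r*(h-o[2])/r[2]).round(4))
E
```

```text
top slab (array([ 524.7, -284.3]), array([26.3, 80.2]), 48.6) 325 all top (array([ 517.5, -277.9]), array([ 60.1, 140.8]), 48.2) soletop med [ 0.51102123 -0.27002697  0.02500891]
top fence 530 (array([606.2, 313.1]), array([ 64.9, 159.2]), 18.7) [0.6228 0.3207 0.06  ]
top rails 960 (array([505.4, 287.1]), array([278.6, 143.1]), 11.5) [0.4829 0.274  0.0307]
top board 4217 (array([521.4, 285.6]), array([300.7, 161.1]), 18.3) [0.5004 0.2759 0.0157]
top all 6493 (array([521.4, 285.6]), array([300.7, 161.1]), 18.3) [0.5155 0.2844 0.0245]
top heel 0.97 [ 0.2631 -0.3744  0.0125]
top push_block 0.8 [ 0.3288 -0.2276  0.    ]
top channel 0.72 [0.5052 0.2828 0.015 ]
top pad_face 0.87 [0.575  0.3092 0.0275]
top pointer 0.31 [0.4928 0.2673 0.05  ]
top mark_near 0.66 [0.5711 0.3677 0.049 ]
top mark_far 0.87 [0.5854 0.3741 0.049 ]
top jig 0.62 [0.4988 0.2774 0.    ]
scene slab (array([ 528.6, -282. ]), array([29.8, 78.6]), 47.9) 284 all top (array([ 521.3, -273.8]), array([ 64. , 139.2]), 48.4) soletop med [ 0.52422723 -0.26536313  0.02376997]
scene fence 820 (array([614.3, 315.9]), array([ 58. , 156.3]), 18.7) [0.6306 0.323  0.0589]
scene rails 1188 (array([514.5, 282.3]), array([282.2, 159.1]), 19.3) [0.5084 0.2839 0.0296]
scene board 5249 (array([524.5, 287.5]), array([302.8, 160.3]), 18.7) [0.5225 0.2863 0.0144]
scene all 8379 (array([524.3, 287.3]), array([303.2, 160.5]), 18.7) [0.5412 0.2954 0.0248]
scene heel 0.77 [ 0.2605 -0.2319  0.0125]
scene push_block 0.91 [ 0.5212 -0.2699 -0.    ]
scene channel 0.88 [0.5169 0.2838 0.015 ]
scene pad_face 0.76 [0.5792 0.3036 0.0275]
scene pointer 0.7 [0.5631 0.3801 0.05  ]
scene mark_near 0.69 [0.5696 0.3617 0.049 ]
scene mark_far 0.84 [0.5939 0.3744 0.049 ]
scene jig 0.87 [0.5027 0.2762 0.    ]
```

Both views agree. The block origin is at about (0.519,-0.276) with the heel heading −41.5°, and the slab is at (0.5265,-0.283). The jig origin is at about (0.5035,0.280) with heading 18.5°. Now I move above the slab.

Call:
send_rows:
  grip: [1,1,1,1,1,1,1,1,1,1,1,1,1,1,1,1,1,1,1,1]
  offset:
    - [34.2,-15.9,0]
    - [34.2,-15.9,0]
    - [34.2,-15.9,0]
    - [34.2,-15.9,0]
    - [34.2,-15.9,0]
    - [34.2,-15.9,0]
    - [34.2,-15.9,0]
    - [34.2,-15.9,0]
    - [34.2,-15.9,0]
    - [34.2,-15.9,0]
    - [34.2,-15.9,0]
    - [34.2,-15.9,0]
    - [0,0,0]
    - [0,0,0]
    - [0,0,0]
    - [0,0,0]
    - [0,0,0]
    - [0,0,0]
    - [0,0,0]
    - [0,0,0]
  delta_rot:
    - [0,0,0]
    - [0,0,0]
    - [0,0,0]
    - [0,0,0]
    - [0,0,0]
    - [0,0,0]
    - [0,0,0]
    - [0,0,0]
    - [0,0,0]
    - [0,0,0]
    - [0,0,0]
    - [0,0,0]
    - [0,0,8.54]
    - [0,0,8.54]
    - [0,0,8.54]
    - [0,0,8.54]
    - [0,0,8.54]
    - [0,0,8.54]
    - [0,0,8.54]
    - [0,0,0]

```text
time: 4.0
ee_pos: [0.5261, -0.2832, 0.2503]
ee_rot: [0.935, -0.354, 0.0, -0.0]
force: [-0.3, 0.4, -0.4]
gripper_width: 0.0854
grasp_force: 0.0
```

```bash
python3 - <<'E'
from h import *
s=get_obs(); r=R.from_quat(s["ee_rot"]).as_matrix(); p=s["ee_pos"]
print(s["time"],p,np.degrees(np.arctan2(r[1,0],r[0,0])),r[:,2].round(3))
f=imaging.grab_frame("wrist"); cv2.imwrite("pics/w1.png",f["pixels"])
for d in imaging.outline_of("wrist","push_block")[:2]:
    P=world(f,d["pixels"]); z=P[:,2]
    if (z>.06).sum()<50: continue
    for Q in (P[z>.068],P[z>.018]):
        c,sz,a=cv2.minAreaRect((Q[:,:2]*1000).astype(np.float32)); e=np.r_[c,0]/1000-p; e[2]=0
        print(d["confidence"],c,sz,a,"tool mm",(r.T@e*1000).round(1))
E
```

```text
4.0 [ 0.52607158 -0.28318297  0.25030601] -41.444164277779024 [ 0. -0. -1.]
0.97 (415.6658630371094, -247.5556182861328) (50.29975128173828, 247.36264038085938) 70.65535736083984 tool mm [-106.3   46.4   -0. ]
0.97 (403.6233215332031, -231.77511596679688) (100.32146453857422, 272.3411865234375) 76.59095764160156 tool mm [-125.8   42.5   -0. ]
0.84 (327.62310791015625, -367.0948791503906) (319.8556213378906, 16.720109939575195) 10.518239974975586 tool mm [-93.2 194.3  -0. ]
0.84 (307.5201416015625, -368.872802734375) (360.5423889160156, 60.03080368041992) 8.093990325927734 tool mm [-107.1  208.9   -0. ]
```

View pics/w1.png

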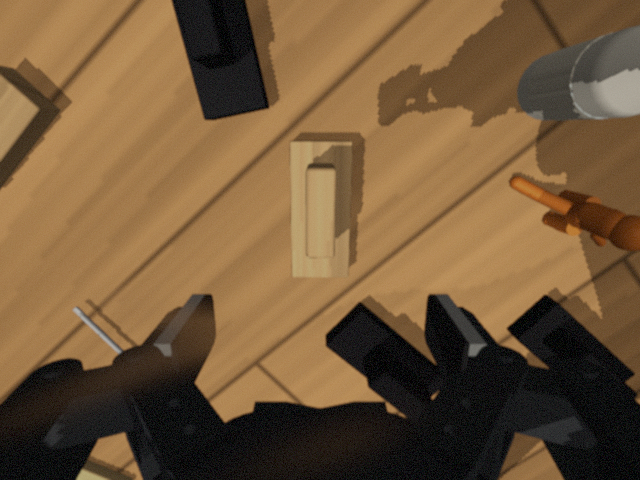

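The wrist view shows the slab squared up at (321,212), lying midway between the fingers in y, with the heel end at the top (the slab sits nearer that end). I'll measure it within a pixel box.

```bash
python3 - <<'E'
from h import *
s=get_obs(); r=R.from_quat(s["ee_rot"]).as_matrix(); p=s["ee_pos"]
f=imaging.grab_frame("wrist"); m=np.zeros((480,640),bool); m[120:285,280:365]=1
P=world(f,m); z=P[:,2]
for lo,hi in((.068,.085),(.018,.085)):
    Q=(P[(z>lo)&(z<hi)]-p)@r*1000
    print(Q.min(0).round(1),Q.max(0).round(1),cv2.minAreaRect(Q[:,:2].astype(np.float32)))
E
```

```text
[-39.2 -12.1 172.4] [ 39.7  13.9 180.9] ((0.2244110107421875, 0.9897937774658203), (79.01597595214844, 25.261249542236328), 0.6247405409812927)
[-80.2 -30.1 172.4] [ 59.8  31.1 232.1] ((-10.332611083984375, 0.5265598297119141), (139.834716796875, 60.067596435546875), 0.5353084206581116)
```

Call:
send_rows:
  grip: [1,1,1,1,1,1,1,1,1,1,0,0,0,0,0,0,0,0,0]
  offset:
    - [0,0.8,30]
    - [0,0,30]
    - [0,0,30]
    - [0,0,30]
    - [0,0,25]
    - [0,0,25]
    - [0,0,18]
    - [0,0,10]
    - [0,0,0]
    - [0,0,0]
    - [0,0,0]
    - [0,0,0]
    - [0,0,0]
    - [0,0,0]
    - [0,0,0]
    - [0,0,0]
    - [0,0,0]
    - [0,0,0]
    - [0,0,0]
  delta_rot:
    - [0,0,0.5]
    - [0,0,0]
    - [0,0,0]
    - [0,0,0]
    - [0,0,0]
    - [0,0,0]
    - [0,0,0]
    - [0,0,0]
    - [0,0,0]
    - [0,0,0]
    - [0,0,0]
    - [0,0,0]
    - [0,0,0]
    - [0,0,0]
    - [0,0,0]
    - [0,0,0]
    - [0,0,0]
    - [0,0,0]
    - [0,0,0]

```text
time: 6.05
ee_pos: [0.526, -0.2839, 0.0529]
ee_rot: [0.934, -0.358, 0.0, 0.0]
force: [-0.2, 0.5, 6.0]
gripper_width: 0.0254
grasp_force: 60.0
```

Call:
send_rows:
  grip: [0,0,0,0,0,0,0,0,0,0,0,0,0,0,0,0]
  offset:
    - [0,0,-10]
    - [0,0,-25]
    - [0,0,-30]
    - [0,0,-30]
    - [0,0,-25]
    - [0,0,-10]
    - [0,0,0]
    - [0,0,0]
    - [0,0,0]
    - [0,0,0]
    - [0,0,0]
    - [0,0,0]
    - [0,0,0]
    - [0,0,0]
    - [0,0,0]
    - [0,0,0]
  delta_rot:
    - [0,0,0]
    - [0,0,0]
    - [0,0,0]
    - [0,0,0]
    - [0,0,0]
    - [0,0,0]
    - [0,0,-7.55]
    - [0,0,-7.55]
    - [0,0,-7.55]
    - [0,0,-7.55]
    - [0,0,-7.55]
    - [0,0,-7.55]
    - [0,0,-7.55]
    - [0,0,-7.55]
    - [0,0,0]
    - [0,0,0]

```text
time: 7.65
ee_pos: [0.5247, -0.2833, 0.181]
ee_rot: [0.987, 0.159, -0.001, -0.001]
force: [0.3, -0.0, -2.2]
gripper_width: 0.0249
grasp_force: 59.3
```

Call:
send_rows:
  grip: [0,0,0,0,0,0,0,0,0,0,0,0,0,0,0,0,0]
  offset:
    - [6,-21,0]
    - [12,-41.7,0]
    - [12,-41.7,0]
    - [12,-41.7,0]
    - [12,-41.7,0]
    - [12,-41.7,0]
    - [12,-41.7,0]
    - [12,-41.7,0]
    - [12,-41.7,0]
    - [12,-41.7,0]
    - [12,-41.7,0]
    - [12,-41.7,0]
    - [12,-41.7,0]
    - [5.6,-20.5,0]
    - [0,0,0]
    - [0,0,0]
    - [0,0,0]
  delta_rot:
    - [0,0,0]
    - [0,0,0]
    - [0,0,0]
    - [0,0,0]
    - [0,0,0]
    - [0,0,0]
    - [0,0,0]
    - [0,0,0]
    - [0,0,0]
    - [0,0,0]
    - [0,0,0]
    - [0,0,0]
    - [0,0,0]
    - [0,0,0]
    - [0,0,0]
    - [0,0,0]
    - [0,0,0]

```text
time: 9.35
ee_pos: [0.5014, 0.2784, 0.1818]
ee_rot: [0.987, 0.16, -0.001, 0.0]
force: [-0.2, -0.1, -2.4]
gripper_width: 0.0255
grasp_force: 59.8
```

```bash
python3 - <<'E'
from h import *
s=get_obs(); r=R.from_quat(s["ee_rot"]).as_matrix(); p=s["ee_pos"]
print(s["time"],p,np.degrees(np.arctan2(r[1,0],r[0,0])),s["gripper_width"])
f=imaging.grab_frame("wrist"); cv2.imwrite("pics/w2.png",f["pixels"])
np.save("w2.npy",f,allow_pickle=True)
T=f["view"]; print("cam in tool",((np.linalg.inv(T)[:3,3]-p)@r*1000).round(1))
P=world(f,np.ones((480,640),bool)); Q=(P-p)@r*1000; z=P[:,2]
# fence top near edge & rails (in tool frame; rails edges vs tool x)
from collections import Counter
for n,lo,hi in(("fence",.055,.065),("stop",.046,.054),("rails",.026,.034),("board",.011,.019)):
    q=Q[(z>lo)&(z<hi)]; print(n,len(q),q.min(0).round(1) if len(q) else 0,q.max(0).round(1) if len(q) else 0)
q=Q[(z>.055)&(z<.065)&(Q[:,0]>60)]
if len(q)>50: print("fence rect",cv2.minAreaRect(q[:,:2].astype(np.float32)))
for sgn in(-1,1):
    q=Q[(z>.027)&(z<.034)&(Q[:,1]*sgn>25)&(Q[:,1]*sgn<65)&(Q[:,0]<60)]
    if len(q)>50: print("rail",sgn,cv2.minAreaRect(q[:,:2].astype(np.float32)),q[:,:2].min(0),q[:,:2].max(0))
E
```

```text
9.35 [0.501426   0.27842287 0.18181012] 18.359818468701185 0.025536218070273044
cam in tool [  71.5   -0.4 -124. ]
fence 11065 [ -21.7 -235.7  116.7] [143.8  78.8 126.7]
stop 7329 [ -24.7 -230.9  127.7] [124.5  77.4 135.7]
rails 3745 [-157.  -238.2  147.6] [124.7 255.1 156.1]
board 22341 [-157.2 -238.1  162.5] [159.9 275.7 171.1]
fence rect ((115.05921936035156, -1.365478515625), (160.4927978515625, 57.16438674926758), 89.8550033569336)
rail 1 ((57.74349594116211, 53.190128326416016), (3.8268065452575684, 23.39145278930664), 0.21826988458633423) [55.85157393 41.50177513] [59.70143031 64.88724675]
```

View pics/w2.png

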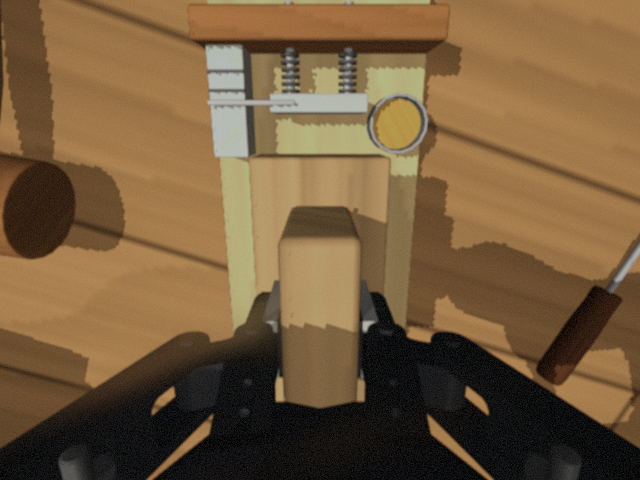

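The wrist view shows the block held square. The fence runs across the top (rows 5–50), the stop plate is at (320,103), the pointer is at (210–295,102), and the tin is at (398,123), beside the stop and clear of the block. I'll get the stop and fence in the tool frame from this frame.

```bash
python3 - <<'E'
from h import *
f=np.load("w2.npy",allow_pickle=True).item()
p=np.array([0.501426,0.27842287,0.18181012]); r=R.from_quat(get_obs()["ee_rot"]).as_matrix()
def box(a,b,c,d):
    m=np.zeros((480,640),bool); m[a:b,c:d]=1; P=world(f,m); return (P-p)@r*1000,P[:,2]
q,z=box(0,60,180,460); q=q[(z>.056)&(z<.065)]; print("fence",np.percentile(q,[.5,99.5],0).round(1),cv2.minAreaRect(q[:,:2].astype(np.float32)))
q,z=box(85,120,296,372); q=q[(z>.046)&(z<.056)]; print("stop",np.percentile(q,[1,99],0).round(1),cv2.minAreaRect(q[:,:2].astype(np.float32)))
q,z=box(160,350,200,440); k=(z>.08)&(z<.20); print("held",np.percentile(q[k],[.5,99.5],0).round(1))
k=(z>.15)&(z<.16);print("sole top",np.percentile(q[k],[.5,99.5],0).round(1),k.sum(), cv2.minAreaRect(q[k][:,:2].astype(np.float32)))
k=(z>.19)&(z<.24);print("slab top",np.percentile(q[k],[.5,99.5],0).round(1),k.sum())
E
```

```text
fence [[123.7 -80.1 119.3]
 [143.2  77.  124.9]] ((133.5364227294922, -1.4455337524414062), (160.49269104003906, 20.135074615478516), 89.83708190917969)
stop [[ 82.2 -16.5 128.6]
 [ 93.6  31.  131.9]] ((87.91708374023438, 7.352426528930664), (48.20940017700195, 11.574625968933105), 89.89967346191406)
held [[ -0.4 -30.3 -17.7]
 [ 58.9  28.8  29.1]]
sole top [[ -0.7 -30.4  24.1]
 [ 58.9  28.9  29.1]] 11175 ((27.662160873413086, -0.7439975738525391), (60.048885345458984, 62.79994583129883), 89.80245971679688)
slab top [[  1.8 -34.9 -35.9]
 [ 40.3  33.8  -8.7]] 13826
```

Lateral error is −0.7 mm, the angle is fine and the heel-to-pad gap is about 22 mm. Lowering into the channel.

Call:
send_rows:
  grip: [0,0,0,0,0,0,0,0,0,0,0,0]
  offset:
    - [0,-0.7,10]
    - [0,0,20]
    - [0,0,20]
    - [0,0,20]
    - [0,0,15]
    - [0,0,10]
    - [0,0,7]
    - [0,0,4]
    - [0,0,3]
    - [0,0,2]
    - [0,0,0]
    - [0,0,0]
  delta_rot:
    - [0,0,0]
    - [0,0,0]
    - [0,0,0]
    - [0,0,0]
    - [0,0,0]
    - [0,0,0]
    - [0,0,0]
    - [0,0,0]
    - [0,0,0]
    - [0,0,0]
    - [0,0,0]
    - [0,0,0]

```text
time: 10.6
ee_pos: [0.5018, 0.2804, 0.0718]
ee_rot: [0.987, 0.16, 0.0, -0.0]
force: [-0.4, -0.7, -3.1]
gripper_width: 0.0252
grasp_force: 59.8
```

Call:
send_rows:
  grip: [0,0,0,0,0,0]
  offset:
    - [0,0,2]
    - [0,0,1]
    - [0,0,0.5]
    - [0,0,0.5]
    - [0,0,0]
    - [0,0,0]
  delta_rot:
    - [0,0,0]
    - [0,0,0]
    - [0,0,0]
    - [0,0,0]
    - [0,0,0]
    - [0,0,0]

```text
time: 11.2
ee_pos: [0.5014, 0.2802, 0.0679]
ee_rot: [0.987, 0.16, -0.0, 0.0]
force: [-4.1, -0.6, 5.5]
gripper_width: 0.0255
grasp_force: 60.8
```

Call:
send_rows:
  grip: [0,0,0,0,0,0,0,0,0,0,0]
  offset:
    - [2,0,-0.4]
    - [4,0,0]
    - [4,0,0]
    - [4,0,0]
    - [4,0,0]
    - [3,0,0]
    - [3,0,0]
    - [2,0,0]
    - [2,0,0]
    - [0,0,0]
    - [0,0,0]
  delta_rot:
    - [0,0,0]
    - [0,0,0]
    - [0,0,0]
    - [0,0,0]
    - [0,0,0]
    - [0,0,0]
    - [0,0,0]
    - [0,0,0]
    - [0,0,0]
    - [0,0,0]
    - [0,0,0]

```text
time: 12.3
ee_pos: [0.5264, 0.2885, 0.068]
ee_rot: [0.987, 0.16, -0.002, 0.0]
force: [-9.7, -2.1, 11.1]
gripper_width: 0.0251
grasp_force: 61.4
```

```bash
cat > chk.py <<'E'
from h import *
import sys
s=get_obs(); r=R.from_quat(s["ee_rot"]).as_matrix(); p=s["ee_pos"]
print(s["time"],p.round(4),"tool force",(r.T@s["force"]).round(2))
a=np.radians(18.4); print("tcp jig x",((p[:2]-[.5035,.28])@[np.cos(a),np.sin(a)]*1000).round(1))
f=imaging.grab_frame("wrist"); cv2.imwrite(f"pics/{sys.argv[1]}.png",cv2.resize(f["pixels"][0:300,100:500],(800,600)))
P=world(f,np.ones((480,640),bool)); q=(P-p)@r*1000; z=P[:,2]
k=(z>.046)&(z<.0555)&(abs(q[:,1])<28)&(q[:,0]>60)&(q[:,0]<115); print("stop x",np.percentile(q[k],[2,98],0).round(1),k.sum())
k=(z>.056)&(z<.066)&(q[:,0]>70)&(abs(q[:,1])<60); print("fence x",np.percentile(q[k],[1,99],0).round(1))
k=(z>.034)&(z<.045)&(abs(q[:,1])<28)&(q[:,0]>20)&(q[:,0]<75); print("sole x",np.percentile(q[k],[1,99],0).round(1),"z",np.percentile(z[k],[5,95]).round(4))
if k.sum()>50:
    A=np.c_[q[k][:,:2],np.ones(k.sum())]; print("sole slope",np.linalg.lstsq(A,q[k][:,2],rcond=None)[0][:2].round(4))
E
python3 chk.py w3
```

```text
12.3 [0.5264 0.2885 0.068 ] tool force [ -9.9   -1.08 -11.01]
tcp jig x 24.4
stop x [[ 60.2 -26.9  12.7]
 [ 97.4  26.9  20.2]] 5518
fence x [[ 97.1 -58.8   5.5]
 [111.1  58.9  10.7]]
sole x [[ 21.  -27.6  25.8]
 [ 74.4  27.5  30.7]] z [0.0393 0.0415]
sole slope [0.0143 0.0013]
```

View pics/w3.png

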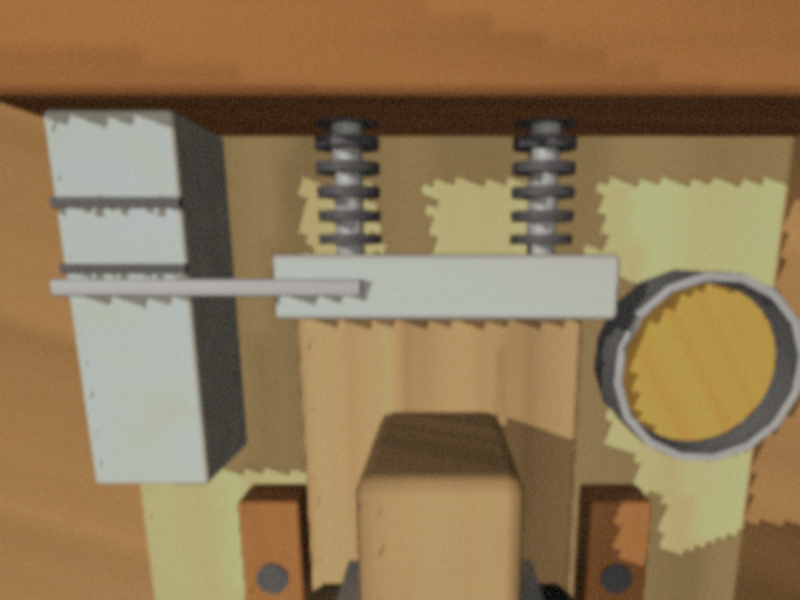

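The block lies in the channel against the stop. The pointer (row 287) is about 3.5 mm short of the near mark (row 268), with the far mark at row 202, so travel is about 4.5 mm. Push about 9 mm more, then hold.

Call:
send_rows:
  grip: [0,0,0,0,0,0,0,0]
  offset:
    - [1,0,-0.4]
    - [2,0,0]
    - [2,0,0]
    - [2,0,0]
    - [1.5,0,0]
    - [0.5,0,0]
    - [0,0,0]
    - [0,0,0]
  delta_rot:
    - [0,0,0]
    - [0,0,0]
    - [0,0,0]
    - [0,0,0]
    - [0,0,0]
    - [0,0,0]
    - [0,0,0]
    - [0,0,0]

```text
time: 13.15
ee_pos: [0.5324, 0.2905, 0.0683]
ee_rot: [0.987, 0.16, -0.005, 0.001]
force: [-13.7, -5.0, 15.6]
gripper_width: 0.0255
grasp_force: 62.2
```

```bash
python3 chk.py w4
```

```text
13.15 [0.5324 0.2905 0.0683] tool force [-14.79   0.41 -15.42]
tcp jig x 30.8
stop x [[ 60.2 -26.9  12.6]
 [ 91.   26.9  20. ]] 5276
fence x [[ 90.9 -58.8   5.3]
 [110.2  58.9  10. ]]
sole x [[ 21.  -27.6  25.8]
 [ 74.4  27.5  30.5]] z [0.0393 0.0415]
sole slope [0.014  0.0022]
```

View pics/w4.png

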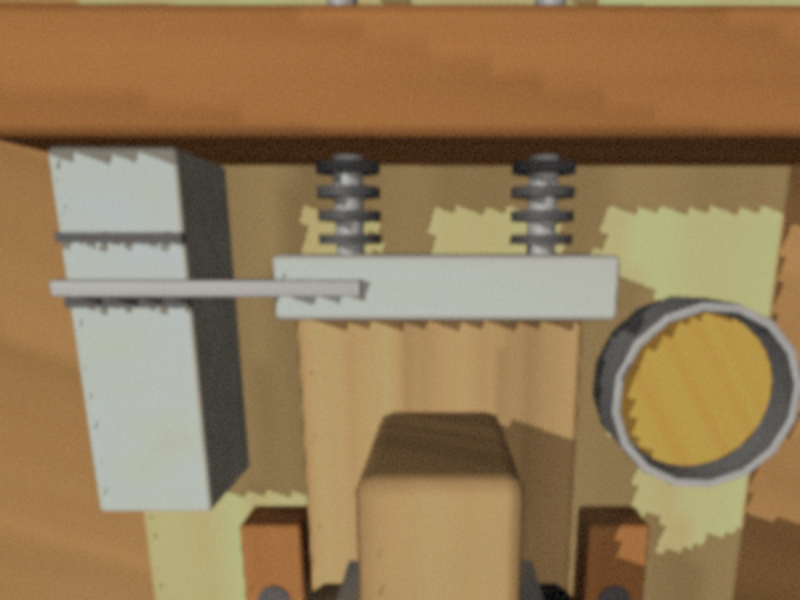

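The pointer (row 288) is past the near mark (302) and short of the far mark (238), so travel is about 10.6 mm. I'll push to about the middle, then hold.

Call:
send_rows:
  grip: [0,0,0,0,0,0,0,0,0,0,0,0,0,0,0,0,0,0,0,0]
  offset:
    - [1,0,-0.3]
    - [1,0,0]
    - [1,0,0]
    - [0,0,0]
    - [0,0,0]
    - [0,0,0]
    - [0,0,0]
    - [0,0,0]
    - [0,0,0]
    - [0,0,0]
    - [0,0,0]
    - [0,0,0]
    - [0,0,0]
    - [0,0,0]
    - [0,0,0]
    - [0,0,0]
    - [0,0,0]
    - [0,0,0]
    - [0,0,0]
    - [0,0,0]
  delta_rot:
    - [0,0,0]
    - [0,0,0]
    - [0,0,0]
    - [0,0,0]
    - [0,0,0]
    - [0,0,0]
    - [0,0,0]
    - [0,0,0]
    - [0,0,0]
    - [0,0,0]
    - [0,0,0]
    - [0,0,0]
    - [0,0,0]
    - [0,0,0]
    - [0,0,0]
    - [0,0,0]
    - [0,0,0]
    - [0,0,0]
    - [0,0,0]
    - [0,0,0]

```text
time: 15.2
ee_pos: [0.5346, 0.2913, 0.0684]
ee_rot: [0.987, 0.16, -0.006, 0.001]
force: [-15.2, -5.7, 15.7]
gripper_width: 0.0252
grasp_force: 62.2
```

Call:
send_rows:
  grip: [0,0,0,0,0,0,0,0,0,0,0,0,0,0,0,0,0,0,0,0]
  offset:
    - [0,0,0]
    - [0,0,0]
    - [0,0,0]
    - [0,0,0]
    - [0,0,0]
    - [0,0,0]
    - [0,0,0]
    - [0,0,0]
    - [0,0,0]
    - [0,0,0]
    - [0,0,0]
    - [0,0,0]
    - [0,0,0]
    - [0,0,0]
    - [0,0,0]
    - [0,0,0]
    - [0,0,0]
    - [0,0,0]
    - [0,0,0]
    - [0,0,0]
  delta_rot:
    - [0,0,0]
    - [0,0,0]
    - [0,0,0]
    - [0,0,0]
    - [0,0,0]
    - [0,0,0]
    - [0,0,0]
    - [0,0,0]
    - [0,0,0]
    - [0,0,0]
    - [0,0,0]
    - [0,0,0]
    - [0,0,0]
    - [0,0,0]
    - [0,0,0]
    - [0,0,0]
    - [0,0,0]
    - [0,0,0]
    - [0,0,0]
    - [0,0,0]

```text
time: 17.2
ee_pos: [0.5346, 0.2913, 0.0684]
ee_rot: [0.987, 0.16, -0.006, 0.001]
force: [-14.5, -4.4, 16.0]
gripper_width: 0.0252
grasp_force: 62.2
```

```bash
python3 chk.py w5
```

```text
17.2 [0.5346 0.2913 0.0684] tool force [-15.33  -0.41 -15.78]
tcp jig x 33.1
stop x [[ 60.2 -26.8  12.6]
 [ 88.7  26.8  18.6]] 5152
fence x [[ 88.6 -58.8   5.2]
 [108.   58.8   9.5]]
sole x [[ 21.  -27.6  25.8]
 [ 74.4  27.6  30.6]] z [0.0393 0.0416]
sole slope [0.013  0.0027]
```

View pics/w5.png

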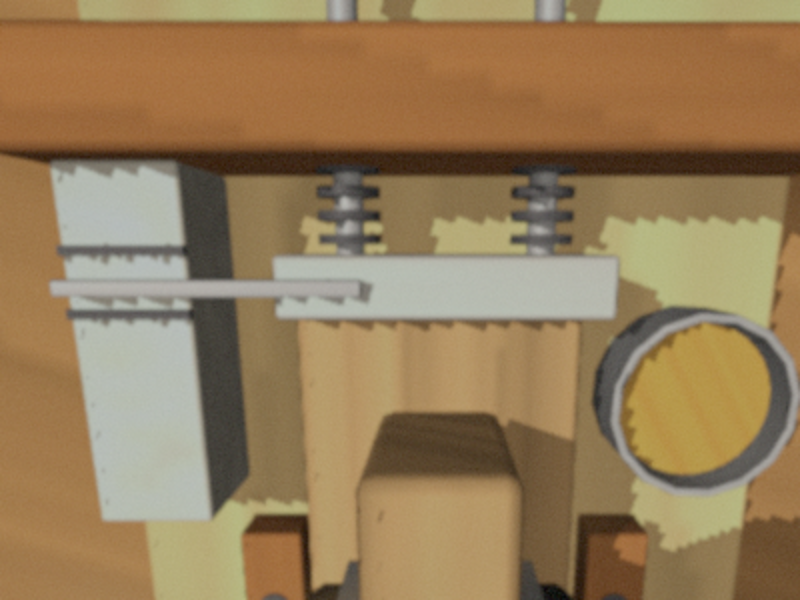

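The pointer (row 288) stands between the marks (314 and 250), so travel is about 12.9 mm. It has held steady for about 4 s, square and flat, with the tin untouched. Handing in.

```bash
python3 -c "
from rig import ticket; print(ticket.hand_in())"
```

```text
the job is handed in; nothing more can be done
None
```

I handed the job in with the push block flat in the channel, still gripped and pressed heel-first and square against the stop. The pointer is between the marks at about 13 mm of travel and held steady for about 4 s; hand-in returned no verdict.

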